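Hold a bench-pin blank in the sawing hook

ROBOT

A 6-joint arm with a two-finger parallel gripper is mounted at the origin on the work surface. World frame = base frame: x ahead of the robot, y to its left, z up, the work surface at z = 0. Lengths are in mm, angles in degrees, forces in N, time in s.
With the tool pointing down it reaches from about 300 to 850 mm from the base axis. Payload 4.2 kg.
Tool frame: the origin (TCP) lies midway between the tips of the shut fingers; the grasp point (between the pads) lies 19 mm behind it; z points along the fingers, y is the line along which they close (so a half turn about z gives the same grasp; the last joint's range is limited). The gripper opens to 91 mm and grips with 3 to 60 N. Pads are 32 mm wide; open, the fingers measure 118 mm over their backs; the gripper's body (76 mm by 178 mm) begins 60 mm behind the grasp point.
Start: joints at [64.916, 18.312, 89.639, -0, 72.044, -1.146], TCP at [233.311, 525.556, 213.976] pointing down, gripper open.
Joint ranges: [-177.97, 177.97], [-48.28, 115.42], [12.27, 149.76], [-77.06, 257.06], [2.81, 150.46], [-146.56, 146.56]. Speed limits (degrees/s): [147.25, 147.25, 180, 180, 180, 180].

INTERFACE

Orientations are given as [roll, pitch, yaw] about the fixed x, y, z axes, in that order (R = Rz(yaw) Ry(pitch) Rx(roll)).
In Python, from workcell import env gives the robot as it stands.
- The arm moves only by the shell command python3 -m jog 'ROWS' [FORCE]. ROWS is a JSON object of lists of equal length, an entry for each row: "jaw": the finger opening in mm, from 0 to 91.2; "slide": the shift along the tool's x, y, z in units of 30 mm (1.0 is 30 mm), a list of three; "spin": the turn about the tool's z in units of 8 degrees (1.0 is 8 degrees). In form: {"jaw": [jaw, ...], "slide": [[dx, dy, dz], ...], "spin": [spin, ...]}. A call has 1 to 10 rows; each row shifts and turns the commanded pose from where the row before left it, along the tool's axes as they then stand; what a row does not reach is not made up. A row lasts 1/10 s, in which the tool goes at most 50 mm and 8.59 degrees, less where a joint would pass 70% of its speed; a pose out of reach is approached as far as the arm can. A call is refused whole if a number of a shift passes 1 or a number of a turn 1, either way. A call with a gripper value outside its range is refused whole. The fingers move at their own pace and stop on an object; FORCE is the grip in N (left out, the last holds). Time passes only in rows, so rows that do not move let the fingers close. It gives the time, the measured TCP pose, the force, the opening and the grip force at its end, in the units of the state.
- env.state(): the state, without advancing time (a new reading comes with each control period).
- env.grab_frame(name): name is "scene" or "side" or "wrist"; returns the picture (480x640x3 uint8, red, green, blue); there is no depth.
- env.camera_model(name): a dict with "fx", "fy", "cx", "cy" (pixels), "camera_from_world" (4x4, takes a point from world to camera coordinates). Camera axes: x right, y up, looking along -z (the intrinsics and any distortion apply to the point x, -y, -z); pixel columns grow to the right and rows downward; lengths in mm; the calibration is good to about 2 mm. A picture is of the moment at which its call begins: read the wrist's pose just before it. camera_model takes no time and is no camera call; for the wrist camera it gives the pose at the moment of the call.
- env.job_done(): hands the job in; it is judged then, once.
The state is a dict: "time_s": time; "qpos": joint angles; "qvel": joint speeds; "effort": joint torques, N m; "ee_pos": TCP position; "ee_rot": TCP orientation; "force": force on the tool from outside, world axes, zero at the start; "torque": the same for the moment, N m; "gripper_width": finger opening in mm; "gripper_force": force on a finger pad.
Only numpy, scipy, OpenCV 4.12 (cv2) and the standard library are available. Lean on these libraries where they do the work, as an engineer would, in place of code of your own. Each camera call takes 0.05 s, during which the arm holds its last target. There are 200 camera calls.

TASK

Lay the bevelled wooden blank flat in the sawing hook, its square long side flush along the fence (the bevel facing away from the fence) and one end close up against the steel stop block. Then press it firmly against the fence and the base board together with one diagonal push of the fingers, as you would for sawing, and finish while still holding that push. Leave the other things on the bench where they are.

Things in the scene. Friction and masses are not known exactly. Their poses are not given: they have to be found in the camera images.
- hook: Base board of the sawing hook, white melamine-faced, fixed to the bench: 170 (x) by 260 (y) by 15 mm (z). Origin: centre of its underside, on the bench. The fence stands along its +x edge; its top is at z = 15 mm. It may be on the robot's left or right and is turned up to 0.3 rad.
- fence: Fence, dark wooden bar fixed on the base board: 45 (x) by 260 (y) by 30 mm (z). Origin: centre of its underside, on the board's top. Axes as the hook's; its working face is the -x face, 22.5 mm from its origin, the side nearer the robot.
- stop: Stop block, steel, fixed on the base board against the fence's working face, towards the fence's -y end (its place along the fence varies): 40 (x) by 25 (y) by 30 mm (z). Origin: centre of its underside, on the board's top. Axes as the hook's; the blank's end goes against its +y face, 12.5 mm from its origin.
- blank: Pale hardwood blank, 100 g or so, loose: 44 (x, width) by 110 (y, length) by 26 mm (z, thickness), lying flat on the bench. Origin: centre of its underside. Its long top edge on the -x side is bevelled at 45 degrees by 12 mm, so the -x side wall is 14 mm high and the top is 32 mm wide; the +x side is square and goes against the fence, with the blank's axes then parallel to the fence's.
- blank_bevel (a point): Middle of the blank's bevel face, 16 mm to -x of the blank's origin and 20 mm above its underside. Its normal points halfway between the blank's -x and up. The blank drags on the board (friction about 0.5 to 0.75): pushed steeply downwards it sticks short of the fence, pushed level on its low side wall it slides. A firm push for sawing is some 15 to 20 N, more into the fence than down.
- file: Bystander: needle file with a wooden handle, 160 mm long, lying on the bench near the robot. Leave it alone.
- jar: Bystander: small lidded glass jar, 56 mm across and 60 mm high, beyond the work. Leave it alone.
- sleeve: Bystander: brass sleeve, 32 mm across and 20 mm high, standing beyond the work. Leave it alone.
Not all that is in view belongs to the job. Of the things that look like the blank, take the one that is farthest to the robot's left at the start.

How it is judged (in metres and radians):
At the end, for the whole second after the job is handed in: Blank flat on the base board (0.05 rad, 3 mm), square side along the fence (3 mm, 0.04 rad), bevel away from it, end within 5 mm of the stop, at rest; fingers push it with over 4 N so that it presses the fence with over 3 N and the board with over 4 N (contact force between blank and fence above 3 N and contact force between blank and hook above 4 N and contact force between the fingers and blank above 4 N and angle between the y axis of blank and the y axis of fence, either way round below 0.04 rad and angle between blank's own z axis and vertical below 0.05 rad and z of blank in the frame of fence between -0.003 and 0.003 m and x of blank in the frame of fence above -0.0475 m and x of blank_bevel in the frame of fence below -0.057 m and y of blank in the frame of stop between 0.0645 and 0.0725 m and linear speed of blank below 0.01 m/s); the arm keeps its last pose, push and grip.
It fails at once if a bystander (file, jar or sleeve) is moved more than 20 mm (distance of any of file, jar, sleeve from where it was at the start of the episode above 0.02 m).
It also fails if it takes over 58 s, if anything falls off the work surface, if the arm or the gripper's body presses on something with over 40 N, if the wrist force passes 120 N, or if a joint passes its speed limit or range.

## Working session

There is one attempt and no reset: what is moved stays moved. The work goes in short steps, Python scripts to look and compute and a shell command to move; the robot and the scene stay as the last step left them, time stands still between calls to the robot, and variables do not carry over. Pictures are saved under pics/ and viewed, at most 10 in all, crops included, and the job is handed in when it is done.

```bash
mkdir -p pics; ls
python3 - <<'E'
from workcell import env
import cv2,numpy as np
for n in ["scene","side"]:
    im=env.grab_frame(n); cv2.imwrite(f"pics/{n}0.png",im[:,:,::-1])
    c=env.camera_model(n); print(n,c)
    np.save(f"pics/{n}.npy",np.array(c["camera_from_world"]))
print(env.state())
E
```

```text
pics
scene {'fx': 442.69980060353214, 'fy': 442.69980060353214, 'cx': 319.99186802089605, 'cy': 242.02598354434687, 'camera_from_world': array([[ 7.41952819e-01,  6.70449439e-01,  1.88808313e-03,
        -3.71809331e+02],
       [-5.25773606e-01,  5.80095298e-01,  6.22134680e-01,
         3.27050690e+02],
       [ 4.16014579e-01, -4.62587284e-01,  7.82907961e-01,
        -1.01835199e+03],
       [ 0.00000000e+00,  0.00000000e+00,  0.00000000e+00,
         1.00000000e+00]])}
side {'fx': 438.01778330597745, 'fy': 438.01778330597745, 'cx': 317.8543134443771, 'cy': 237.17071379118735, 'camera_from_world': array([[ 9.85330316e-01, -1.69972108e-01, -1.52856618e-02,
        -6.00472217e+02],
       [ 1.06873003e-01,  5.44743084e-01,  8.31765071e-01,
        -3.93882583e+01],
       [-1.33050104e-01, -8.21196965e-01,  5.54917305e-01,
        -7.39108602e+02],
       [ 0.00000000e+00,  0.00000000e+00,  0.00000000e+00,
         1.00000000e+00]])}
{'time_s': 0.1, 'qpos': array([ 6.49156239e+01,  1.83463668e+01,  8.96978419e+01,  1.67075092e-03,
        7.20414502e+01, -1.14589569e+00]), 'qvel': array([-0.04781674, -0.18056092, -0.21822578,  0.00500382, -0.12853303,
        0.02345845]), 'effort': array([ 2.07263925e-03, -4.13332164e+01, -2.32510328e+01,  7.28254742e-02,
        4.22301551e-02, -4.97840097e-05]), 'ee_pos': array([233.11944366, 525.15784206, 213.23115201]), 'ee_rot': array([-1.79914390e+02, -3.30129511e-03,  1.56061001e+02]), 'force': array([ 1.01212883, -0.04832669, -0.16783044]), 'torque': array([-0.01618927,  0.02769681, -0.01286021]), 'gripper_force': 0.0, 'gripper_width': 90.95380851616517}
```

View pics/scene0.png

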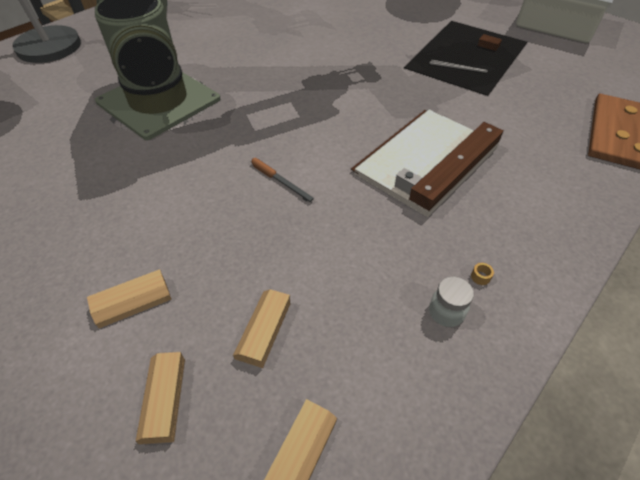

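View pics/side0.png

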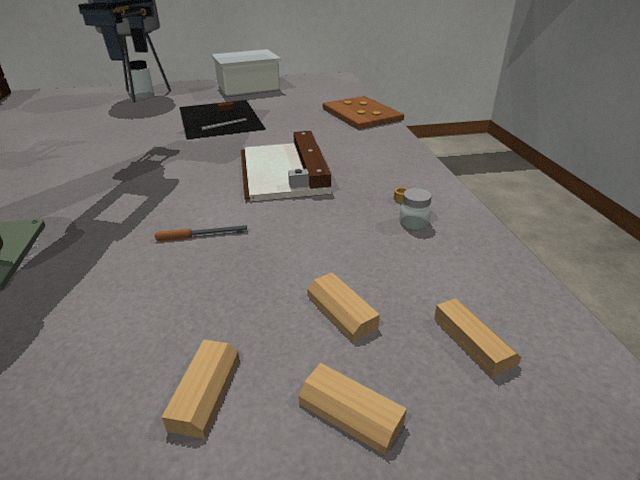

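The scene view shows four blank-like pieces at about (129,298), (263,328), (161,397) and (302,445). The hook is at (430,160) with its stop at (408,180), the file at (281,180), the jar at (453,300) and the sleeve at (483,272). The side view shows the same four pieces at (203,388), (343,306), (352,407) and (476,336), and the hook at (285,168). Next I'll measure them.

```bash
cat > h.py <<'E'
import numpy as np,cv2
def ray(c,uv):
    T=np.array(c["camera_from_world"]);R,t=T[:3,:3],T[:3,3]
    d=np.array([(uv[0]-c["cx"])/c["fx"],-(uv[1]-c["cy"])/c["fy"],-1.])
    return -R.T@t,R.T@d
def onz(c,uv,z):
    o,d=ray(c,uv); return o+d*(z-o[2])/d[2]
def proj(c,p):
    T=np.array(c["camera_from_world"]);q=T[:3,:3]@np.asarray(p,float)+T[:3,3]
    return np.array([c["cx"]+c["fx"]*q[0]/-q[2],c["cy"]-c["fy"]*q[1]/-q[2]])
def tri(views):
    A=np.zeros((3,3));b=np.zeros(3);L=[]
    for c,uv in views:
        o,d=ray(c,uv);d=d/np.linalg.norm(d);P=np.eye(3)-np.outer(d,d);A+=P;b+=P@o;L.append((o,P))
    p=np.linalg.solve(A,b);return p,max(np.linalg.norm(P@(p-o)) for o,P in L)
def wood(im):
    h=cv2.cvtColor(im,cv2.COLOR_RGB2HSV)
    m=cv2.inRange(h,(8,70,90),(28,255,255))
    return cv2.morphologyEx(m,cv2.MORPH_OPEN,np.ones((3,3)))
E
python3 - <<'E'
from workcell import env
from h import *
C={n:env.camera_model(n) for n in("scene","side")}
for n in C:
    im=cv2.imread(f"pics/{n}0.png")[:,:,::-1].copy()
    cs,_=cv2.findContours(wood(im),0,2)
    for k in cs:
        if cv2.contourArea(k)>1200:
            (x,y),s,a=cv2.minAreaRect(k); p=onz(C[n],(x,y),13); print(n,int(x),int(y),cv2.contourArea(k),p.round(0))
# rough hook
P=lambda u,v,z:onz(C["scene"],(u,v),z).round(0)
print(P(353,172,15),P(430,110,15),P(428,212,0),P(408,176,45),P(281,180,5),P(453,300,30),P(483,272,10))
im1=cv2.imread("pics/scene0.png")[90:220,340:515];im2=cv2.imread("pics/side0.png")[125:205,235:340]
a=cv2.resize(im1,None,fx=3,fy=3,interpolation=2);b=cv2.resize(im2,None,fx=3,fy=3,interpolation=2)
cv2.imwrite("pics/hook.png",np.hstack([cv2.resize(a,(460,342)),cv2.copyMakeBorder(b,0,342-240,0,0,0)]))
E
```

```text
scene 302 447 3004.0 [ 762. -321.   13.]
scene 160 397 3071.5 [ 582. -402.   13.]
scene 262 326 2265.0 [ 606. -241.   13.]
scene 127 298 2564.5 [ 419. -346.   13.]
scene 618 127 2574.0 [823. 587.  13.]
side 349 407 4800.5 [ 576. -401.   13.]
side 198 387 3887.5 [ 411. -345.   13.]
side 479 332 1873.0 [ 765. -325.   13.]
side 342 306 2500.0 [ 603. -244.   13.]
[496. 100.  15.] [494. 367.  15.] [654. 123.   0.] [595. 132.  45.] [401.  -1.   5.] [790. -27.  30.] [795.  64.  10.]
```

```bash
python3 -m jog '{"jaw":[91,91,91,91,91,91,91,91,91,91],"slide":[[-1,-0.3,0],[-1,-0.3,0],[-1,-0.3,0],[-1,-0.3,0],[-1,-0.3,0],[-1,-0.3,0],[-1,-0.3,0],[-1,-0.3,0],[-1,-0.3,0],[-1,-0.3,0]],"spin":[0,0,0,0,0,0,0,0,0,0]}'
python3 - <<'E'
from workcell import env
from h import *
s=env.state();c=env.camera_model("wrist");im=env.grab_frame("wrist");cv2.imwrite("pics/w0.png",im[:,:,::-1])
print(s["ee_pos"],s["ee_rot"],s["qpos"],proj(c,(575,235,15)),c)
a=cv2.imread("pics/hook.png");cv2.imwrite("pics/v1.png",np.vstack([cv2.resize(a,(640,int(a.shape[0]*640/a.shape[1]))),cv2.resize(im[:,:,::-1],(640,480))])[:760:1][:,:])
E
```

```text
time_s: 1.1
ee_pos: [471.6, 320.5, 213.5]
ee_rot: [-180.0, -0.0, 156.1]
force: [-0.0, -0.2, 1.4]
gripper_width: 90.9
gripper_force: 0.0
[471.63108824 320.47762664 213.52760057] [-1.79963110e+02 -2.99621683e-02  1.56061251e+02] [ 3.30378953e+01  1.79219495e+01  9.02797332e+01  5.28045824e-03
  7.18455762e+01 -3.30250128e+01] [288.56707953 319.12207271] {'fx': 353.59874846434997, 'fy': 353.59874846434997, 'cx': 318.01989110855857, 'cy': 231.1251518350179, 'camera_from_world': array([[ 4.06370900e-01,  9.13707838e-01, -8.23513436e-04,
        -4.82242459e+02],
       [-8.84496689e-01,  3.93152867e-01, -2.51190029e-01,
         3.18767650e+02],
       [-2.29190532e-01,  1.02804713e-01,  9.67937442e-01,
        -3.13525800e+02],
       [ 0.00000000e+00,  0.00000000e+00,  0.00000000e+00,
         1.00000000e+00]])}
```

View pics/w0.png

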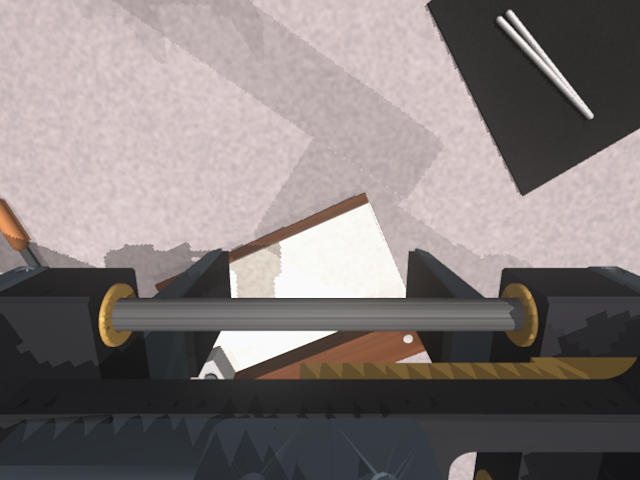

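The wrist view shows the hook half hidden behind the gripper: its −x edge runs (160,285)–(365,195) and the stop is at (210,370). I'll move back along tool −x to see it clear.

```bash
python3 -m jog '{"jaw":[91,91,91,91,91,91],"slide":[[-1,0,-0.5],[-1,0,-0.5],[-1,0,-0.5],[-1,0,-0.5],[-0.7,0,0],[0,0,0]],"spin":[0,0,0,0,0,0]}'
python3 - <<'E'
from workcell import env
from h import *
import pickle
s=env.state();c=env.camera_model("wrist");im=env.grab_frame("wrist");cv2.imwrite("pics/w1.png",im[:,:,::-1])
pickle.dump(c,open("pics/w1.pkl","wb"))
print(s["ee_pos"],s["ee_rot"])
E
```

```text
time_s: 1.75
ee_pos: [601.8, 263.1, 273.1]
ee_rot: [-180.0, 0.0, 155.9]
force: [0.1, -0.1, 0.3]
gripper_width: 90.9
gripper_force: 0.0
[601.80458077 263.10043624 273.12578639] [-1.79972445e+02  2.59302143e-02  1.55915187e+02]
```

View pics/w1.png

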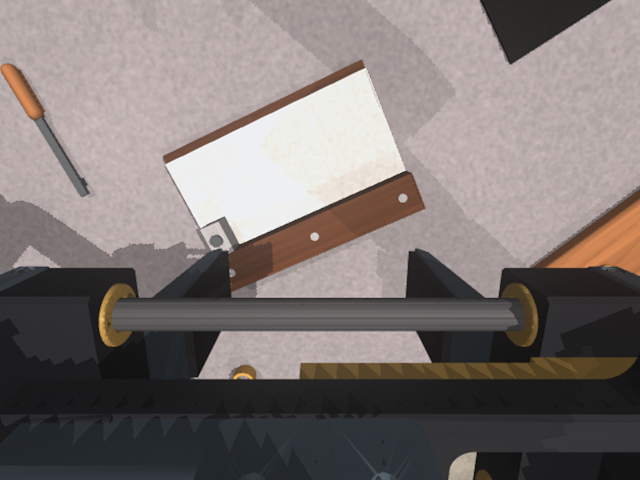

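The hook is now clear in the wrist picture. Its white face has corners at (165,160), (365,70), (406,172) and (238,243); the stop is at (216,238) and the fence studs at (232,272), (315,237) and (403,198).

Run:
```python
from workcell import env
from h import *
import pickle
W=pickle.load(open("pics/w1.pkl","rb"));S=env.camera_model("scene");D=env.camera_model("side")
print("cam",ray(W,(0,0))[0])
im=cv2.imread("pics/w1.png");h=cv2.cvtColor(im,cv2.COLOR_BGR2HSV)
m=cv2.inRange(h,(0,0,205),(179,32,255));m[260:]=0
m=cv2.morphologyEx(cv2.morphologyEx(m,cv2.MORPH_OPEN,np.ones((7,7))),cv2.MORPH_CLOSE,np.ones((9,9)))
k=max(cv2.findContours(m,0,1)[0],key=cv2.contourArea)
ap=cv2.approxPolyDP(k,6,True)[:,0];print("poly",ap.tolist(),cv2.contourArea(k))
pts=k[:,0].astype(float)
def line(a,b,tol=4):
    a,b=np.array(a,float),np.array(b,float);d=(b-a)/np.linalg.norm(b-a);n=np.array([-d[1],d[0]])
    t=(pts-a)@d;s=(pts-a)@n;L=np.linalg.norm(b-a)
    q=pts[(abs(s)<tol)&(t>8)&(t<L-8)].astype(np.float32)
    vx,vy,x,y=cv2.fitLine(q,cv2.DIST_HUBER,0,.01,.01).ravel();return np.array([x-60*vx,y-60*vy]),np.array([x+60*vx,y+60*vy]),len(q)
for nm,a,b,z in(("-x edge",(165,160),(365,70),15),("fence base",(238,243),(405,172),15),("+y edge",(366,70),(406,171),15),("-y edge",(166,162),(195,222),15)):
    p,q,n=line(a,b);P,Q=onz(W,p,z),onz(W,q,z);d=Q-P;print(nm,n,P.round(1),Q.round(1),"ang",np.degrees(np.arctan2(d[1],d[0])).round(2))
# heights from two views
for nm,w,s in(("cornerB",(365,70),(430,110)),("cornerA",(166,161),(353,171)),("stud mid",(315,237),(460,157)),("stud +y",(403,198),(489,129)),("stop hole",(216,240),(408,175))):
    p,e=tri([(W,w),(S,s)]);print(nm,p.round(1),e.round(1))
cv2.imwrite("pics/stop.png",cv2.resize(im[190:300,180:300],None,fx=5,fy=5,interpolation=2))
```

```text
cam [536.15626669 290.37240392 442.66273413]
poly [[367, 71], [168, 163], [204, 234], [228, 222], [245, 241], [402, 171]] 21966.0
-x edge 179 [488.3 177.7  15. ] [487.8 316.5  15. ] ang 90.21
fence base 151 [611.3 185.4  15. ] [610.7 333.1  15. ] ang 90.21
+y edge 86 [483.9 369.7  15. ] [619.7 370.6  15. ] ang 0.37
-y edge 45 [457.  112.1  15. ] [597.9 112.8  15. ] ang 0.27
cornerB [491.  369.8  12.6] 2.0
cornerA [485.5 111.3   4.7] 1.5
stud mid [636.4 241.7  43.5] 0.4
stud +y [635.4 352.1  44.7] 0.8
stop hole [592.5 134.6  44.4] 0.8
```

View pics/stop.png

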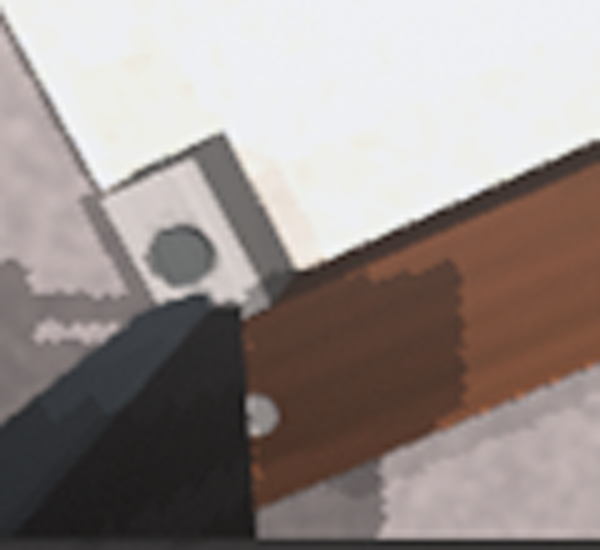

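The crop shows the stop's +y face as a dark band. Its foot runs from (225,216.6) to (239,244) and its top edge starts at about (219,221).

Run:
```python
from workcell import env
from h import *
import pickle
W=pickle.load(open("pics/w1.pkl","rb"))
print(onz(W,(225,216.6),15),onz(W,(239,244),15),onz(W,(219,221),45),onz(W,(216.3,240.5),45),onz(W,(201,229),45))
s=env.state();print(s["ee_pos"],s["ee_rot"],s["qpos"])
```

```text
[573.79988939 147.16212034  15.        ] [612.32872757 146.70096106  15.        ] [572.92697419 148.45298643  45.        ] [592.3271886  134.49082785  45.        ] [572.80759065 124.87567976  45.        ]
[600.10764361 263.83895931 272.85074016] [-1.79936760e+02 -9.19291416e-02  1.55970147e+02] [ 2.27155562e+01  2.43878199e+01  7.19087598e+01  2.37569318e-02
  8.38124734e+01 -4.32572248e+01]
```

```bash
J=91; python3 -m jog '{"jaw":[91,91,91,91,91,91,91,91,91,91],"slide":[[-0.51,-0.9,0],[-0.51,-0.9,0],[-0.51,-0.9,0],[-0.51,-0.9,0],[-0.51,-0.9,0],[-0.51,-0.9,0],[-0.51,-0.9,0],[-0.51,-0.9,0],[-0.51,-0.9,0],[-0.51,-0.9,0]],"spin":[0,0,0,0,0,0,0,0,0,0]}' >/dev/null; python3 -m jog '{"jaw":[91,91,91,91,91,91,91,91],"slide":[[-0.51,-0.9,0],[-0.51,-0.9,0],[-0.51,-0.9,0],[-0.51,-0.9,0],[-0.51,-0.9,0],[-0.51,-0.9,0],[-0.51,-0.9,0],[0,0,0]],"spin":[0,0,0,0,0,0,0,0]}'
python3 - <<'E'
from workcell import env
from h import *
import pickle
s=env.state();c=env.camera_model("wrist");im=env.grab_frame("wrist");cv2.imwrite("pics/w2.png",im[:,:,::-1])
pickle.dump(c,open("pics/w2.pkl","wb"))
u,v=proj(c,(606,-242,13)).astype(int);print(u,v)
y0=max(0,v-110);x0=max(0,u-130);print(x0,y0)
a=im[y0:y0+200,x0:x0+260,::-1];cv2.imwrite("pics/w2c.png",cv2.resize(a,None,fx=3,fy=3,interpolation=2)[:600])
E
```

```text
time_s: 3.6
ee_pos: [650.6, -262.9, 272.6]
ee_rot: [-179.9, -0.1, 155.9]
force: [-0.0, -0.1, 0.1]
gripper_width: 91.3
gripper_force: 0.0
320 158
190 48
```

View pics/w2c.png

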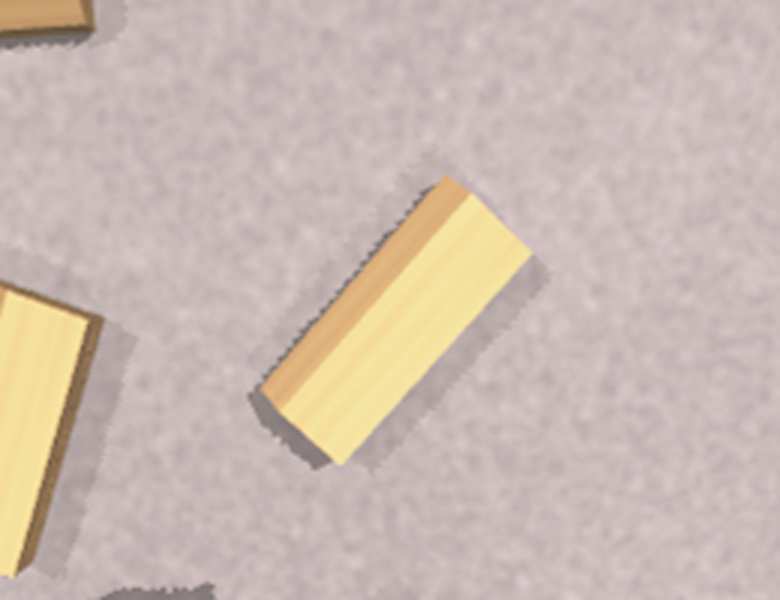

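Candidates (scene pixel → world x,y): (263,328) → (606,−242), (127,298) → (419,−346), (160,397) → (582,−402), (302,447) → (762,−321). The one farthest left, with the largest y, is (263,328). The crop confirms it is a single bevelled blank: bright top with corners (473,193), (533,254), (340,465) and (281,410), and a darker bevel band on the upper left, facing roughly world −x.

```bash
cat >> h.py <<'E'
def bright(im,lo=(18,70,205),hi=(32,150,255)):
    return cv2.inRange(cv2.cvtColor(im,cv2.COLOR_BGR2HSV),lo,hi)
E
python3 - <<'E'
from workcell import env
from h import *
import pickle
W=pickle.load(open("pics/w2.pkl","rb"));S=env.camera_model("scene");D=env.camera_model("side")
im=cv2.imread("pics/w2.png");hs=cv2.cvtColor(im,cv2.COLOR_BGR2HSV)
for u,v in((420,310),(380,370),(350,290)):print(hs[48+v//3,190+u//3])
g=lambda u,v:(190+u/3,48+v/3)
top=[g(473,193),g(533,254),g(340,465),g(281,410)]
P=[onz(W,t,26) for t in top];print(np.round(P,1))
low=[onz(W,g(447,175),14),onz(W,g(260,390),14)];print(np.round(low,1))
P=np.array(P)
print("W,L",np.linalg.norm(P[0]-P[1]),np.linalg.norm(P[2]-P[3]),np.linalg.norm(P[1]-P[2]),np.linalg.norm(P[0]-P[3]))
yv=(P[1]-P[2])+(P[0]-P[3]);print("y-axis ang",np.degrees(np.arctan2(yv[1],yv[0])))
lv=low[0]-low[1];print(np.degrees(np.arctan2(lv[1],lv[0])))
a=np.arctan2(yv[1],yv[0])-np.pi/2;x=np.array([np.cos(a),np.sin(a),0])
print("psi",np.degrees(a),"centre",(P.mean(0)-6*x).round(1), "check centre from square edge",((P[1]+P[2])/2-22*x).round(1))
for n,C in(("scene",S),("side",D)):
    print(n,[proj(C,p).round(1).tolist() for p in P])
a1=cv2.imread("pics/scene0.png")[280:375,220:305];a2=cv2.imread("pics/side0.png")[265:350,295:390]
cv2.imwrite("pics/b2.png",np.hstack([cv2.resize(a1,(340,380),interpolation=2),cv2.resize(a2,(425,380),interpolation=2)]))
E
```

```text
[ 24  87 245]
[ 22  92 245]
[ 16 118 222]
[[ 571.5 -193.7   26. ]
 [ 601.  -181.6   26. ]
 [ 644.5 -281.9   26. ]
 [ 615.2 -293.9   26. ]]
[[ 561.  -199.    14. ]
 [ 605.4 -299.8   14. ]]
W,L 31.871136507526924 31.630785251272368 109.38627061110437 109.30337689709376
y-axis ang 113.49874519946837
113.74928761165991
psi 23.498745199468374 centre [ 602.5 -240.2   26. ] check centre from square edge [ 602.5 -240.5   26. ]
scene [[268.8, 288.0], [288.3, 294.1], [259.0, 359.6], [237.9, 352.1]]
side [[314.6, 279.6], [332.7, 272.2], [380.0, 314.7], [360.7, 324.1]]
```

View pics/b2.png

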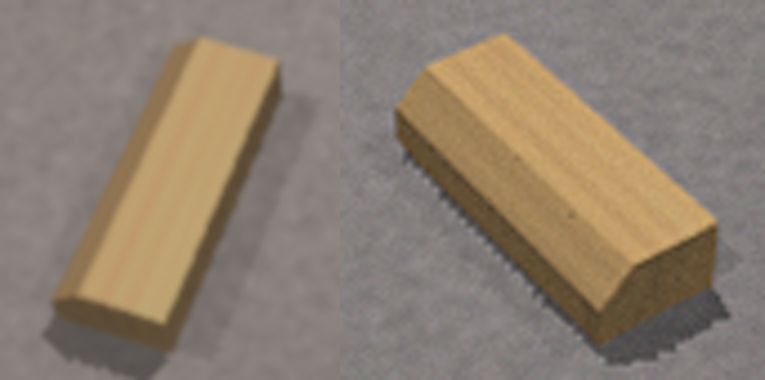

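The two crops show the same blank. The side-view top corners, about (331.9,272.4) and (379.5,314.7), agree with the wrist measurement at z=26 to under 1 px. The bevel faces −x, ψ=23.5°, and the centre is (602.5,−240.3). Reach next, with tool yaw 113.5.

```bash
python3 -m jog '{"jaw":[91,91,91,91,91,91,91,91,91],"slide":[[0.885,0.015,1],[0.885,0.015,1],[0,0,1],[0,0,1],[0,0,1],[0,0,1],[0,0,1],[0,0,0],[0,0,0]],"spin":[0,0,0.9,0.9,0.9,0.9,0.9,0.8,0]}'
```

```text
time_s: 4.55
ee_pos: [602.3, -235.8, 63.0]
ee_rot: [-179.9, -0.2, 113.8]
force: [0.8, -1.3, -0.2]
gripper_width: 91.0
gripper_force: 0.0
```

```bash
python3 -m jog '{"jaw":[91,91,91],"slide":[[0,0,1],[0,0,0.3],[0,0,0]],"spin":[0,0,0]}'
```

```text
time_s: 4.85
ee_pos: [602.2, -237.0, 24.1]
ee_rot: [-179.9, -0.1, 113.8]
force: [-1.0, -0.2, 0.8]
gripper_width: 90.5
gripper_force: 0.0
```

```bash
python3 -m jog '{"jaw":[91,91,44,40,40,40,40,40,40],"slide":[[-0.1,-0.035,0.4],[0,0,0.3],[0,0,0],[0,0,0],[0,0,0],[0,0,0],[0,0,0],[0,0,0],[0,0,0]],"spin":[0,0.04,0,0,0,0,0,0,0]}' 30
```

```text
time_s: 5.75
ee_pos: [603.6, -241.5, 4.2]
ee_rot: [180.0, 0.0, 113.3]
force: [-0.4, 0.5, 1.3]
gripper_width: 43.7
gripper_force: 30.0
```

```bash
python3 -m jog '{"jaw":[40,40,40,40,40,40,40,40],"slide":[[0,0,-0.3],[0,0,-0.7],[0,0,-0.8],[0,0,-0.8],[0,0,-0.6],[0,0,0],[0,0,0],[0,0,0]],"spin":[0,0,0,0.7,0.75,0.75,0.7,0]}'
```

```text
time_s: 6.55
ee_pos: [603.3, -241.5, 100.5]
ee_rot: [180.0, 0.0, 90.2]
force: [-0.3, -0.2, -1.7]
gripper_width: 43.9
gripper_force: 30.0
```

```bash
python3 -m jog '{"jaw":[40,40,40,40,40,40,40,40,40,40],"slide":[[0.6,-0.09,0],[0.95,-0.09,0],[0.95,-0.09,0],[0.95,-0.09,0],[0.95,-0.09,0],[0.95,-0.09,0],[0.95,-0.09,0],[0.95,-0.09,0],[0.95,-0.09,0],[0.95,-0.09,0]],"spin":[0,0,0,0,0,0,0,0,0,0]}'
```

```text
time_s: 7.55
ee_pos: [574.6, 35.1, 99.9]
ee_rot: [-180.0, -0.0, 90.3]
force: [0.4, -0.2, -1.1]
gripper_width: 43.6
gripper_force: 30.0
```

```bash
python3 -m jog '{"jaw":[40,40,40,40,40,40,40,40,40],"slide":[[0.95,-0.09,0],[0.95,-0.09,0],[0.95,-0.09,0],[0.95,-0.09,0],[0.95,-0.09,0],[0.9,-0.05,0],[0.4,0,0],[0,0,0],[0,0,0]],"spin":[0,0,0,0,0,0,0,0,0]}'
python3 - <<'E'
from workcell import env
s=env.state();print(s["ee_pos"],s["ee_rot"],s["qpos"])
E
```

```text
time_s: 8.45
ee_pos: [559.8, 213.9, 99.8]
ee_rot: [-180.0, 0.0, 90.2]
force: [-0.2, 0.1, -1.3]
gripper_width: 44.1
gripper_force: 30.0
[559.84970665 213.88908083  99.84869181] [-1.79966784e+02  4.51347143e-02  9.01997897e+01] [ 1.98272981e+01  2.56627948e+01  9.56441426e+01 -3.66801532e-02
  5.87395148e+01  1.96465686e+01]
```

```bash
python3 -m jog '{"jaw":[40,40,40,40,40,40,40],"slide":[[0,0,0.6],[0,0,0.8],[0,0,0.7],[0,0,0.3],[0,0,0.1],[0,0,0.1],[0,0,0]],"spin":[0,0,0,0,0,0,0]}'
python3 - <<'E'
from workcell import env
from h import *
w=env.grab_frame("wrist");a=env.grab_frame("side")
b=cv2.resize(a[120:220,225:360],(540,400),interpolation=2)
cv2.imwrite("pics/p1.png",b[:,:,::-1])
E
```

```text
time_s: 9.15
ee_pos: [560.8, 214.3, 22.6]
ee_rot: [179.9, -0.0, 90.1]
force: [0.8, 0.8, -1.7]
gripper_width: 43.7
gripper_force: 30.0
```

View pics/p1.png

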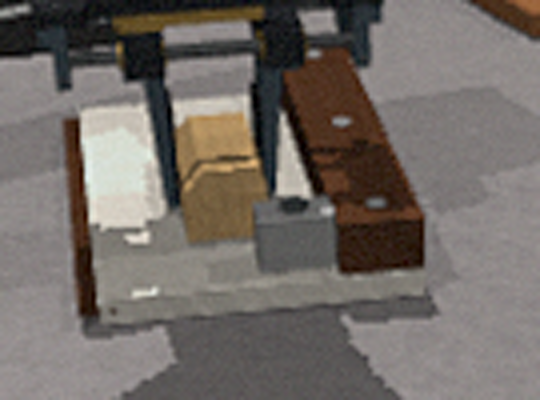

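The side crop shows the blank level between the fingers at (222,180), bevel on the left, fence on the right, and just behind the stop at (292,235).

```bash
python3 -m jog '{"jaw":[40,40,40,40],"slide":[[-0.12,0,0.05],[-0.12,0,0],[-0.1,0,0],[0,0,0]],"spin":[0,0,0,0]}';python3 -m jog '{"jaw":[40,40,40],"slide":[[-0.06,0,0],[-0.04,0,0],[0,0,0]],"spin":[0,0,0]}'
```

```text
time_s: 9.65
ee_pos: [560.3, 203.7, 20.5]
ee_rot: [-180.0, 0.0, 90.1]
force: [-0.3, -0.6, -1.2]
gripper_width: 43.6
gripper_force: 30.0
time_s: 9.95
ee_pos: [560.4, 201.2, 20.5]
ee_rot: [180.0, -0.0, 90.1]
force: [0.3, -0.1, -0.9]
gripper_width: 43.8
gripper_force: 30.0
```

```bash
python3 -m jog '{"jaw":[40,40,40],"slide":[[-0.04,0,0],[-0.03,0,0],[0,0,0]],"spin":[0,0,0]}';python3 -m jog '{"jaw":[40,40,40],"slide":[[-0.03,0,0],[-0.02,0,0],[0,0,0]],"spin":[0,0,0]}'
```

```text
time_s: 10.25
ee_pos: [560.4, 201.1, 20.7]
ee_rot: [180.0, -0.2, 90.1]
force: [-0.4, 6.6, -2.1]
gripper_width: 43.9
gripper_force: 30.0
time_s: 10.55
ee_pos: [560.5, 201.1, 20.7]
ee_rot: [179.9, -0.3, 90.1]
force: [-1.8, 10.8, -1.9]
gripper_width: 43.6
gripper_force: 30.0
```

```bash
python3 -m jog '{"jaw":[40,40,40,40],"slide":[[0.14,0,0],[0,0,0.03],[0,0,0.03],[0,0,0]],"spin":[0,0,0,0]}'
```

```text
time_s: 10.95
ee_pos: [560.4, 201.7, 19.1]
ee_rot: [180.0, -0.0, 90.1]
force: [-1.3, 1.9, 2.7]
gripper_width: 43.8
gripper_force: 30.0
```

```bash
python3 -m jog '{"jaw":[60,60,60,60,60,60,40,0,0,0],"slide":[[0,0,0],[0,0,0],[0,0,-0.5],[0,0,-0.7],[0,-0.3,-0.3],[0,-0.7,0],[0,-0.6,0],[0,0,0],[0,0,0],[0,0,0]],"spin":[0,0,0,0,0,0,0,0,0,0]}' 30
python3 - <<'E'
from workcell import env
from h import *
a=env.grab_frame("scene");b=env.grab_frame("side")
cv2.imwrite("pics/p2.png",np.hstack([cv2.resize(a[90:220,340:515],(400,300),interpolation=2),cv2.resize(b[120:220,225:360],(400,300),interpolation=2)])[:,:,::-1])
E
```

```text
time_s: 11.95
ee_pos: [513.3, 201.8, 63.7]
ee_rot: [179.9, -0.0, 90.1]
force: [-0.3, -0.8, 0.6]
gripper_width: 30.6
gripper_force: 0.0
```

View pics/p2.png

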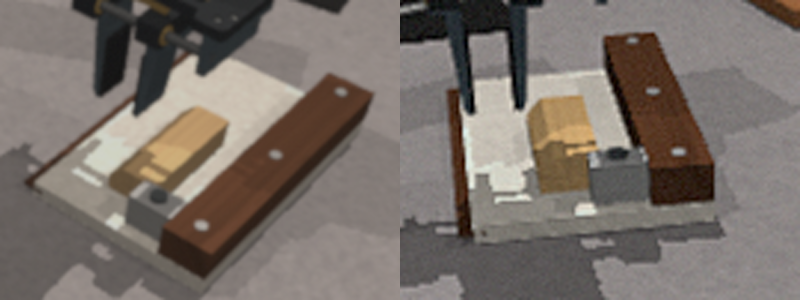

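The crops show the blank standing flat on the board, parallel to the fence with a gap, its end at the stop (scene panel (180,150), side panel (565,140)), and the fingers clear on the −x side.

```bash
python3 -m jog '{"jaw":[0,0,0,0,0,0,0,0,0],"slide":[[0,0,0],[0,0,0],[0,0,0],[0,0,0.4],[0,0,0.5],[0,0,0.3],[0,0,0.25],[0,0,0],[0,0,0]],"spin":[0,0,0,0,0,0,0,0,0]}'; python3 -m jog '{"jaw":[0,0,0,0,0,0,0,0,0],"slide":[[0,0.3,0],[0,0.3,0],[0,0.15,0],[0,0.15,0],[0,0.15,0],[0,0.1,0],[0,0.1,0],[0,0,0],[0,0,0]],"spin":[0,0,0,0,0,0,0,0,0]}'
```

```text
time_s: 12.95
ee_pos: [512.5, 201.8, 20.1]
ee_rot: [180.0, -0.0, 90.1]
force: [-0.4, -0.1, -0.1]
gripper_width: 0.5
gripper_force: 0.0
time_s: 13.85
ee_pos: [550.3, 201.8, 20.1]
ee_rot: [179.9, -0.0, 90.1]
force: [0.7, 0.6, -0.1]
gripper_width: 0.4
gripper_force: 0.0
```

```bash
python3 -m jog '{"jaw":[0,0,0,0,0],"slide":[[0,0.1,0],[0,0.1,0],[0,0.05,0],[0,0.05,0],[0,0,0]],"spin":[0,0,0,0,0]}';  python3 -m jog '{"jaw":[0,0,0],"slide":[[0,0.05,0],[0,0.05,0],[0,0,0]],"spin":[0,0,0]}'
```

```text
time_s: 14.35
ee_pos: [559.2, 201.8, 20.1]
ee_rot: [180.0, -0.0, 90.1]
force: [-0.1, 0.4, 0.3]
gripper_width: 0.1
gripper_force: 0.1
time_s: 14.65
ee_pos: [559.7, 201.7, 20.1]
ee_rot: [-179.7, 0.0, 90.1]
force: [-6.5, 0.4, 4.6]
gripper_width: 0.5
gripper_force: 3.2
```

```bash
python3 -m jog '{"jaw":[0,0,0,0],"slide":[[0,0.07,0],[0,0.07,0],[0,0,0],[0,0,0]],"spin":[0,0,0,0]}'
python3 - <<'E'
from workcell import env
from h import *
a=env.grab_frame("scene");b=env.grab_frame("side");cv2.imwrite("pics/s3.png",a[:,:,::-1]);cv2.imwrite("pics/d3.png",b[:,:,::-1])
cv2.imwrite("pics/p3.png",np.hstack([cv2.resize(a[90:220,340:515],(400,300),interpolation=2),cv2.resize(b[120:220,225:360],(400,300),interpolation=2)])[:,:,::-1])
S=env.camera_model("scene");D=env.camera_model("side")
# expected +x top edge / end corners if flush with 1 mm gap
for n,p in(("top -y,+x",(612,148.2,41)),("top -y,-x",(580,148.2,41)),("top +y,-x",(580,258.2,41)),("top +y,+x",(612,258.2,41)),("fence top -y",(612,106,45)),("fence top +y",(612,366,45))):print(n,proj(S,p).round(1),proj(D,p).round(1))
E
```

```text
time_s: 15.05
ee_pos: [559.7, 201.7, 20.1]
ee_rot: [-179.3, 0.1, 90.1]
force: [-14.7, 2.6, 10.6]
gripper_width: 0.4
gripper_force: 7.8
top -y,+x [420.5 177.4] [306.8 170.1]
top -y,-x [406.  169.3] [291.6 171.4]
top +y,-x [438.7 140.9] [285.8 151.2]
top +y,+x [452.9 148.1] [299.7 150.1]
fence top -y [407.3 188.1] [309.8 177. ]
fence top +y [481.6 120.9] [293.7 132.1]
```

View pics/p3.png

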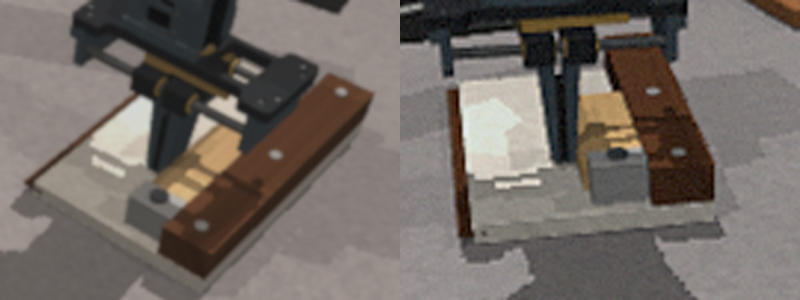

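The crops show the blank flush along the fence with its end at the stop, and nothing under the fingers but the board. I'll now shift the push up to the bevel for a sturdy diagonal hold.

```bash
python3 -m jog '{"jaw":[0,0,0,0,0,0],"slide":[[0,-0.2,0],[0,-0.2,0],[0,0,-0.3],[0,0,-0.25],[0,0,0],[0,0,0]],"spin":[0,0,0,0,0,0]}'; python3 -m jog '{"jaw":[0,0,0,0,0,0],"slide":[[0,0.1,0.0],[0,0.1,0.0],[0,0.07,0.0],[0,0.07,0.0],[0,0,0],[0,0,0]],"spin":[0,0,0,0,0,0]}'
```

```text
time_s: 15.75
ee_pos: [554.8, 201.9, 37.2]
ee_rot: [179.9, -0.0, 90.1]
force: [0.2, 0.4, 0.0]
gripper_width: 0.4
gripper_force: 0.0
time_s: 16.35
ee_pos: [564.2, 201.8, 36.5]
ee_rot: [-180.0, 0.0, 90.1]
force: [0.0, -1.2, 0.4]
gripper_width: 0.6
gripper_force: 0.0
```

```bash
python3 -m jog '{"jaw":[0,0,0,0,0],"slide":[[0,0.06,0.03],[0,0.06,0.03],[0,0.05,0.03],[0,0,0],[0,0,0]],"spin":[0,0,0,0,0]}'
```

```text
time_s: 16.85
ee_pos: [568.5, 201.8, 34.4]
ee_rot: [-179.9, -0.0, 90.1]
force: [-3.2, 0.1, 4.4]
gripper_width: 0.5
gripper_force: 2.8
```

```bash
python3 -m jog '{"jaw":[0,0,0,0],"slide":[[0,0.06,0.01],[0,0.06,0.01],[0,0,0],[0,0,0]],"spin":[0,0,0,0]}'; python3 -m jog '{"jaw":[0,0,0,0],"slide":[[0,0.05,0],[0,0.05,0],[0,0,0],[0,0,0]],"spin":[0,0,0,0]}'
```

```text
time_s: 17.25
ee_pos: [568.6, 201.8, 34.3]
ee_rot: [-179.5, 0.0, 90.1]
force: [-11.1, 0.5, 13.4]
gripper_width: 0.3
gripper_force: 9.0
time_s: 17.65
ee_pos: [568.7, 201.8, 34.3]
ee_rot: [-179.1, 0.1, 90.1]
force: [-17.6, 1.2, 18.0]
gripper_width: 0.2
gripper_force: 12.7
```

```bash
python3 -m jog '{"jaw":[0,0,0,0],"slide":[[0,0,-0.04],[0,0,-0.04],[0,0,0],[0,0,0]],"spin":[0,0,0,0]}'; python3 -m jog '{"jaw":[0,0,0,0,0,0,0,0],"slide":[[0,0,0],[0,0,0],[0,0,0],[0,0,0],[0,0,0],[0,0,0],[0,0,0],[0,0,0]],"spin":[0,0,0,0,0,0,0,0]}'
python3 - <<'E'
from workcell import env
from h import *
a=env.grab_frame("scene");b=env.grab_frame("side")
cv2.imwrite("pics/s4.png",a[:,:,::-1]);cv2.imwrite("pics/d4.png",b[:,:,::-1])
S=env.camera_model("scene");D=env.camera_model("side")
# blank's bright top outline against the flush s3/d3 pictures: wood pixels' extent in the board region
for f,(y0,y1,x0,x1) in(("s3",(120,200,380,470)),("s4",(120,200,380,470)),("d3",(140,195,270,312)),("d4",(140,195,270,312))):
    im=cv2.imread(f"pics/{f}.png")[y0:y1,x0:x1];h=cv2.cvtColor(im,cv2.COLOR_BGR2HSV)
    m=cv2.inRange(h,(14,60,110),(28,200,255));ys,xs=np.nonzero(m);print(f,len(xs),xs.min()+x0,xs.max()+x0,ys.min()+y0,ys.max()+y0)
E
```

```text
time_s: 18.05
ee_pos: [568.8, 201.8, 34.6]
ee_rot: [-179.1, 0.1, 90.1]
force: [-14.0, 2.2, 6.1]
gripper_width: 0.4
gripper_force: 7.1
time_s: 18.85
ee_pos: [568.7, 201.7, 34.5]
ee_rot: [-179.1, 0.1, 90.1]
force: [-14.3, 2.1, 6.7]
gripper_width: 0.5
gripper_force: 7.1
s3 595 384 445 131 177
s4 668 384 450 127 177
d3 307 285 306 150 183
d4 271 285 305 150 183
```

```bash
python3 -m jog '{"jaw":[0,0,0,0,0,0],"slide":[[0,0.01,0.03],[0,0,0],[0,0,0],[0,0,0],[0,0,0],[0,0,0]],"spin":[0,0,0,0,0,0]}'
```

```text
time_s: 19.55
ee_pos: [568.8, 201.8, 34.5]
ee_rot: [-179.1, 0.1, 90.1]
force: [-16.1, 1.7, 10.8]
gripper_width: 0.2
gripper_force: 9.6
```

A steady diagonal push: 16 N into the fence and 11 N down. Handing in.

```bash
python3 -c "
from workcell import env
print(env.job_done())"
```

```text
the job is handed in; nothing more can be done
None
```

I handed the job in with the blank flat in the hook, square side flush to the fence and one end at the stop. The fingers were still holding the push on the bevel, about 16 N into the fence and 11 N down by the wrist force; no verdict came back, and I did not re-measure the file, jar and sleeve afterwards.

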